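# Unlatch the battery panel of a kit box

## Robot

A 6-joint arm with a two-finger parallel gripper is mounted at the origin on the work surface. World frame = base frame: x ahead of the robot, y to its left, z up, the work surface at z = 0. Lengths are in m, angles in degrees, forces in N, time in s.
With the tool pointing down it reaches from about 0.35 to 0.875 m from the base axis. Payload 4.2 kg.
Tool frame: the origin (TCP) lies at the very end of the fingers, on their centre line; the grasp point (between the pads) lies behind it (r.grip_point_offset is the z of the grasp point in the tool frame, in m); z points along the fingers, y is the direction in which the jaws open and shut (so a half turn about z gives the same grasp; the last joint's range is limited). The gripper opens to 87 mm and grips with 3 to 60 N. Pads are 19 mm wide; open, the fingers measure 117 mm over their backs; the gripper's body (75 mm by 190 mm) begins 51 mm behind the grasp point.
Start: joints at [-54.798, 22.042, 0.453, 0, -68.411, -14.817], TCP at [0.218, -0.586, 0.223] pointing down, gripper open.
Joint ranges: [-179.83, 179.83], [-69.29, 118.12], [-61.27, 80.66], [-181.25, 117.63], [-171.15, -9.14], [-177.46, 177.46]. Speed limits (degrees/s): [159.86, 159.86, 180, 180, 180, 180].

## Interface

Orientations are given as a 3x3 rotation matrix whose columns are the frame's x, y, z axes.
In Python, from station import r, capture, workorder gives the robot as it stands. The module is installed in compiled form; this text tells all that it offers.
- The arm moves only by the shell command python3 -m crank 'ROWS'. ROWS is JSON, a list of rows, each an object with "delta_rot": the turn, a rotation vector about the tool's x, y, z in rad, a list of three; "linear": the shift along the tool's x, y, z in m, a list of three; "gripper": the opening in per cent of the stroke, from 0 (shut) to 100 (fully open). A call has 1 to 10 rows; each row shifts and turns the commanded pose from where the row before left it, along the tool's axes as they then stand; what a row does not reach is not made up. A row lasts 1/8 s, in which the tool goes at most 62.5 mm and 10.7 degrees, less where a joint would pass 70% of its speed; a pose out of reach is approached as far as the arm can. A call is refused whole if a number of a shift passes 0.0625 or a number of a turn 0.188, either way. A call with a gripper value outside its range is refused whole. The fingers move at their own pace and stop on an object; the grip force is fixed at half the most. Time passes only in rows, so rows that do not move let the fingers close. It gives the time, the measured TCP pose, the force and the opening at its end, in the units of the state.
- r.sense(): the state, without advancing time (a new reading comes with each control period).
- capture(name): name is "scene" or "top" or "wrist"; returns a dict with "img" (400x640x3 uint8, blue, green, red), "fx", "fy", "cx", "cy" (pixels), "world_from_camera" (4x4, takes a point from camera to world coordinates). Camera axes: x right, y down, z forward; pixel columns grow to the right and rows downward; lengths in m; the calibration is good to about 2 mm. The wrist camera is an equidistant fisheye: a pixel r from the principal point sees the ray r / f radians off the axis. A picture is of the moment at which its call begins. There is no depth.
- workorder.finish_job(): hands the job in, once; it reports no verdict.
The state is a dict: "time_s": time; "joints": joint angles; "joint_velocities": joint speeds; "effort": joint torques, N m; "tcp_pos": TCP position; "ee_rot": TCP orientation; "wrist_force": force on the tool from outside, world axes, zero at the start; "moment": the same for the moment, N m; "gripper_width": opening from 0.0 (shut) to 1.0 (fully open).
Only numpy, scipy, OpenCV 4.12 (cv2) and the standard library are available. Lean on these libraries where they do the work, as an engineer would, in place of code of your own. Each camera call takes 0.05 s, during which the arm holds its last target.

## Task

Gently press in the orange snap tab on the front of the grey battery box until the blue panel's front edge springs up, without forcing the tab or the box. Then lift the panel off by its rib and lay it gently, right way up and flat, in the middle of the cork pad on the turntable, and let go. Leave the other parts on the turntable where they are.

Things in the scene. Friction and masses are not known exactly. Their poses are not given: they have to be found in the camera images.
- housing: Grey open battery box, 150 x 90 x 55 mm, screwed to the bench. Origin: centre of its footprint on the bench; x runs along the box from the tab end (front, -x) to the rear, z up. Side walls 50 mm high, front wall 46 mm (outer face at x = -72 mm); a screw lug 18 mm wide, 5 mm high on each side. A fixed lip at the rear, 55 mm high, overhangs the panel's rear tongue by 5.5 mm.
- tab_wall (a point): Point on the outer face of the box's front wall, 27 mm up, behind the middle of the orange tab's paddle (axes as the box). The paddle, an upright plate 44 mm wide (y), 12 to 42 mm above the bench, stands in front (-x) of the wall on a stem, its front face 13 to 37 mm from the wall: this differs from box to box and is not measured: find it by touch. Push it in +x.
- panel_grip (a point): Centre of the upright rib on the blue panel, half-way up; axes as the panel (x from front to rear, z up; same as the box's when fitted). The rib is 55 mm long (x), 12 mm thick (y), 24 mm tall; this point lies 12 mm above the panel's top face and 16 mm above its flat underside.
- panel_front (a point): Middle of the panel's front bar, on its top face, 69 mm in front of the rib's centre. 50 mm above the bench while latched, about 62 mm once sprung up. Axes as the panel.
- pad (a point): Centre of the top face of the cork pad (160 x 96 x 3 mm, long side along x) fixed on the turntable's round wooden top (radius 160 mm, 38 mm high, centre 70 mm in +y from this point, turns easily). The pad's face is 41 mm above the bench. z up.
- horn: Translucent purple servo horn disc, 44 mm across, 10 mm high; origin under its centre. Bystander on the turntable.
- heatsink: Dull aluminium finned heat sink, 40 x 40 x 25 mm; origin under its centre. Bystander on the turntable.
- sensorbar: White line-tracking sensor bar, 72 x 18 x 11 mm, long along x; origin under its centre. Bystander on the turntable.
- joystick: Stubby grey joystick module, 36 x 28 x 33 mm; origin under its centre. Bystander on the turntable.
- catch (a point): Fixed point of the box, at the tab's hook, which holds down the panel's front bar through a window (hook top 54 mm up). Pushing the tab takes 2 N to start, 0.8 N more per mm, plus up to 4 N of rubbing till it lets go after 2 to 5 mm; hard stop at 9 mm (9 N, then steep). Over 20 N on tab or box breaks it. Freed, the panel's front springs up 13 mm (tilt 0.1 rad) and stays; the tab springs back.
- panel: The blue panel, 142 x 76 x 4 mm, about 80 g, balanced near the rib; origin at the centre of its underside (2.5 mm in front of and 16 mm below the rib's centre). Its rear tongue lies under the box's rear lip: once the front is up, draw the panel about 10 mm to the front (-x) and up to free it, then lift.
Mind the look-alikes: they are no part of the job. Several things look just like the housing: the one meant starts farthest from the robot's base. There is more than one size of the panel; the job needs the smaller.

How it is judged (in metres and radians):
On the way, in this order (a step that is already met when the one before it is completed fails the run):
1. The snap tab is pressed so that the panel's front springs up at least 6 mm, with the fingers not touching the panel (z of panel_front in the frame of housing above 0.056 m and contact force between the fingers and panel below 0.3 N), for 0.1 s.
2. The panel is lifted at least 30 mm clear of its seat on the box (z of panel_grip in the frame of housing above 0.092 m), for 0.1 s.
At the end, for the whole second after the job is handed in: The panel lies flat (tilt under 0.08 rad), right way up, on the cork pad, its rib's centre within 25 mm of the pad's centre seen from above and no more than 20 mm above the pad's face, at rest and released (horizontal distance between panel_grip and pad below 0.025 m and z of panel_grip in the frame of pad below 0.02 m and angle between panel_grip's own z axis and vertical below 0.08 rad and linear speed of panel below 0.02 m/s and contact force between the fingers and panel below 0.1 N); the robot touches nothing.
It fails at once if The tab or the box is pushed with more than 20 N (contact force between any of the fingers, the arm and housing above 20 N).
It fails at once if The panel is dropped (falls freely faster than 0.5 m/s) (linear speed of panel above 0.5 m/s and contact force between the fingers and panel below 0.05 N).
It fails at once if A bystander part is shifted more than 20 mm (distance of any of horn, heatsink, sensorbar, joystick from where it was at the start of the episode above 0.02 m).
It also fails if it takes over 54 s, if anything falls off the work surface, if the arm or the gripper's body presses on something with over 40 N, if the wrist force passes 120 N, or if a joint passes its speed limit or range.

## Working session

There is one attempt and no reset: what is moved stays moved. The work goes in short steps, Python scripts to look and compute and a shell command to move; the robot and the scene stay as the last step left them, time stands still between calls to the robot, and variables do not carry over. Pictures are saved under pics/ and viewed, and the job is handed in when it is done.

```bash
mkdir -p pics
python3 - <<'E'
from station import r,capture
import cv2,numpy as np
s=r.sense();print({k:np.round(v,4).tolist() for k,v in s.items()}, r.grip_point_offset)
for n in("scene","top","wrist"):
    c=capture(n);cv2.imwrite(f"pics/{n}0.png",c["img"]);print(n,c["fx"],c["fy"],c["cx"],c["cy"]);print(np.round(c["world_from_camera"],4).tolist())
E
```

```text
{'time_s': 0.0, 'joints': [-54.7968, 22.0914, 0.3776, -0.0308, -68.4118, -14.8161], 'joint_velocities': [0.012, 0.0231, 0.0633, -0.0534, -0.0245, 0.0394], 'effort': [-0.0001, -39.0666, 18.7403, 4.22, 0.0109, -0.0002], 'tcp_pos': [0.2175, -0.5853, 0.2214], 'ee_rot': [[-0.9374, -0.3482, -0.0009], [-0.3482, 0.9374, 0.0021], [0.0001, 0.0022, -1.0]], 'wrist_force': [-0.1316, 0.0577, 0.6422], 'moment': [-0.0217, 0.0181, 0.0064], 'gripper_width': 0.996} -0.0187
scene 403.9144007966412 403.9144007966412 322.7763124395025 201.23102541931624
[[0.8255, 0.4686, -0.3147, 0.8051], [0.5643, -0.697, 0.4425, -0.3114], [-0.012, -0.5428, -0.8398, 0.7787], [0.0, 0.0, 0.0, 1.0]]
top 506.99440429084484 506.99440429084484 324.6987921256223 206.20983501083867
[[0.0239, -0.9836, 0.1786, 0.3666], [-0.9997, -0.0247, -0.0022, 0.0842], [0.0065, -0.1785, -0.9839, 1.0926], [0.0, 0.0, 0.0, 1.0]]
wrist 309.70691628693146 309.70691628693146 321.87248555661745 199.50626436958015
[[-0.3476, 0.8927, 0.2867, 0.1384], [0.9376, 0.3306, 0.1073, -0.6146], [0.001, 0.3062, -0.952, 0.3843], [0.0, 0.0, 0.0, 1.0]]
```

View pics/scene0.png

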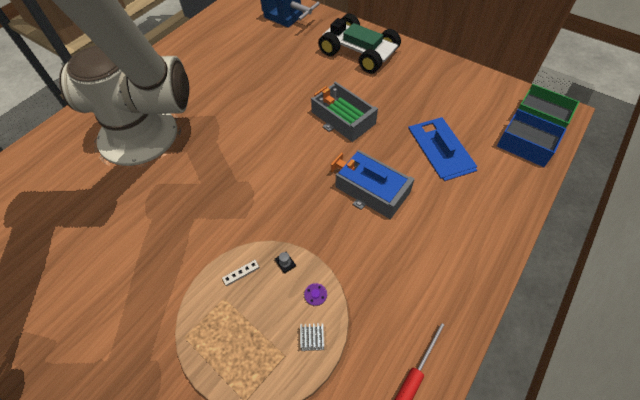

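View pics/top0.png

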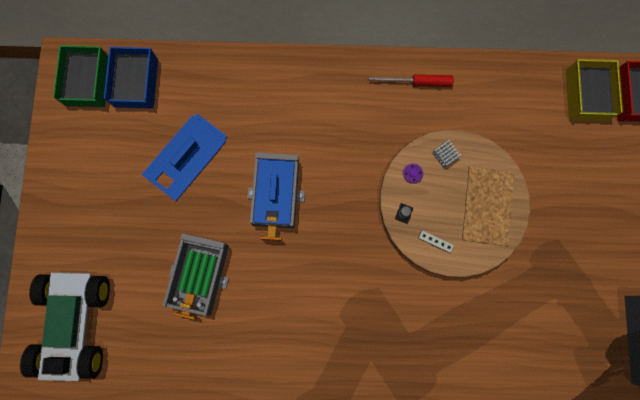

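View pics/wrist0.png

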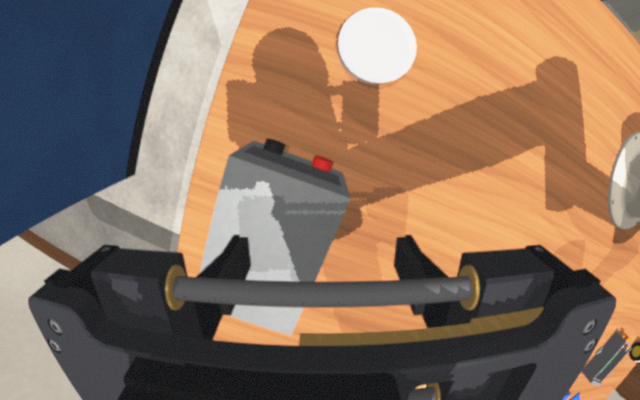

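```bash
cat > h.py <<'E'
import numpy as np,cv2
def ray(c,u,v,wrist=False):
    T=np.array(c["world_from_camera"]);x=(u-c["cx"])/c["fx"];y=(v-c["cy"])/c["fy"]
    if wrist:
        t=np.hypot(x,y);d=np.array([x/t*np.sin(t),y/t*np.sin(t),np.cos(t)]) if t>0 else np.array([0,0,1.])
    else: d=np.array([x,y,1.])
    return T[:3,3],T[:3,:3]@d
def at(c,u,v,z,wrist=False):
    o,d=ray(c,u,v,wrist);return o+d*(z-o[2])/d[2]
def crop(c,x,y,w,h,k,fn):
    i=c["img"][y:y+h,x:x+w];cv2.imwrite(fn,cv2.resize(i,None,fx=k,fy=k,interpolation=cv2.INTER_CUBIC))
E
python3 - <<'E'
from station import r,capture
from h import *
c=capture("top")
crop(c,225,140,100,110,5,"pics/t1.png");crop(c,370,120,170,160,4,"pics/t2.png")
crop(c,140,105,190,220,3,"pics/t4.png")
s=capture("scene");crop(s,320,130,110,90,7,"pics/s1.png")
for n,u,v,z in[("panelbox",274,190,.05),("otherbox",196,275,.05),("pad",489,206,.041)]:print(n,at(c,u,v,z))
E
```

```text
panelbox [0.58777256 0.18917364 0.05      ]
otherbox [0.4069262  0.34047458 0.05      ]
pad [ 0.56665442 -0.26518055  0.041     ]
```

View pics/t1.png

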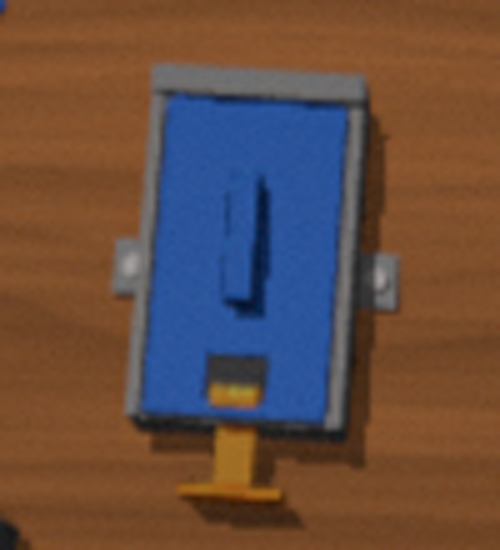

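View pics/t2.png

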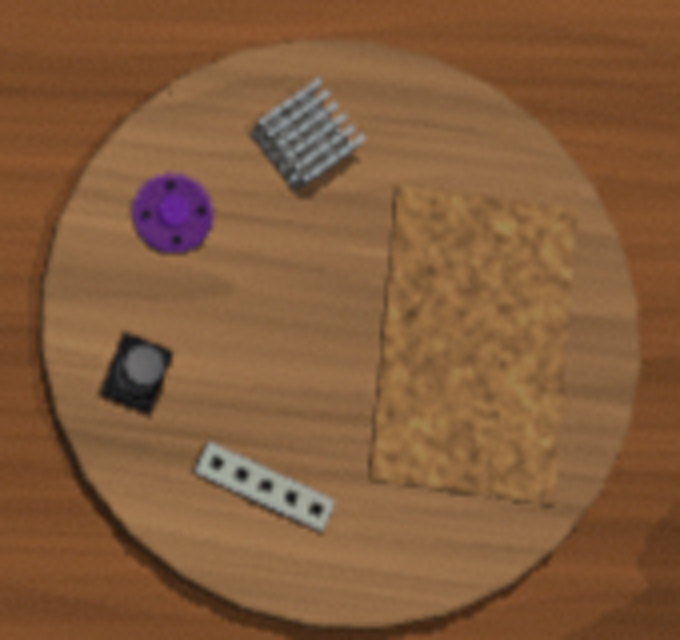

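View pics/s1.png

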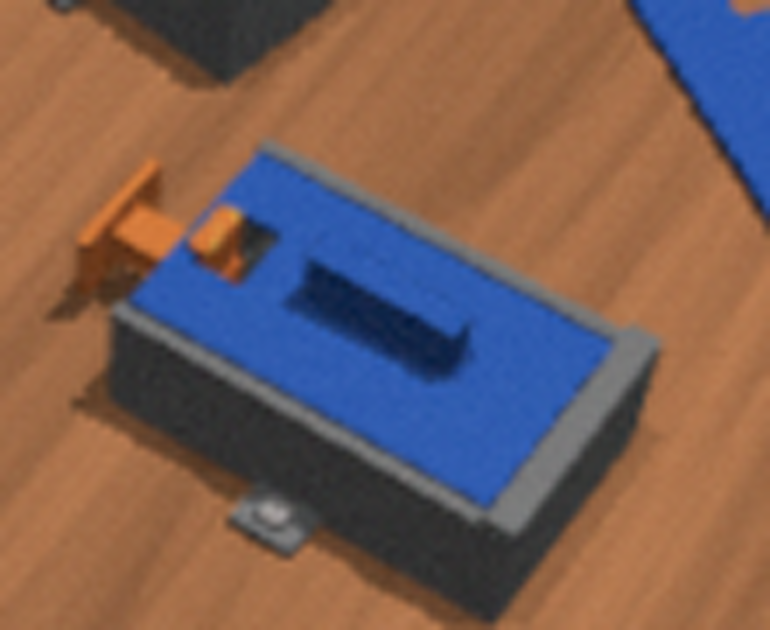

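View pics/t4.png

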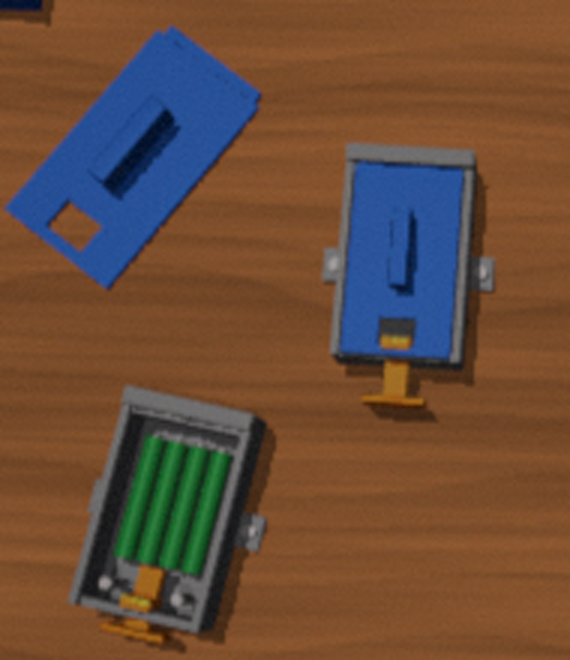

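Run:
```python
from station import r,capture
from h import *
c=capture("top");s=capture("scene")
def T(x,y,z):return at(c,225+x/5,140+y/5,z)
def S(x,y,z):return at(s,320+x/7,130+y/7,z)
def P(x,y,z):return at(c,370+x/4,120+y/4,z)
p={}
for n,q in dict(lipL=T(153,66,.055),lipR=T(368,75,.055),frL=T(128,413,.05),frR=T(346,430,.05),ribF=T(236,302,.074),ribR=T(253,174,.074),padL=T(178,489,.042),padR=T(283,493,.042),lugL=T(115,267,.005),lugR=T(400,284,.005),
 s_lipL=S(658,345,.055),s_lipR=S(512,532,.055),s_frR=S(112,308,.05),s_frL=S(265,145,.05),s_padL=S(155,163,.042),s_padR=S(82,243,.042),
 pad1=P(396,185,.041),pad2=P(577,208,.041),pad3=P(370,481,.041),pad4=P(553,504,.041)).items():
  p[n]=q;print(n,np.round(q,4))
def an(a,b):
  d=p[b]-p[a];return np.degrees(np.arctan2(d[1],d[0])),np.hypot(d[0],d[1])
print(an("frL","lipL"),an("frR","lipR"),an("lipR","lipL"),an("ribF","ribR"),an("padR","padL"),an("lugR","lugL"),an("s_lipR","s_lipL"),an("s_frR","s_lipR"),an("s_frL","s_lipL"))
print("pad",np.mean([p[f"pad{i}"] for i in(1,2,3,4)],0),an("pad3","pad1"),an("pad4","pad2"))
print("lug mid",(p["lugL"]+p["lugR"])/2,"rib mid",(p["ribF"]+p["ribR"])/2)
```

```text
lipL [0.6654 0.2309 0.055 ]
lipR [0.6638 0.1398 0.055 ]
frL [0.5174 0.2348 0.05  ]
frR [0.5125 0.1441 0.05  ]
ribF [0.5609 0.1895 0.074 ]
ribR [0.6148 0.1848 0.074 ]
padL [0.4872 0.2136 0.042 ]
padR [0.4866 0.1699 0.042 ]
lugL [0.5883 0.2502 0.005 ]
lugR [0.5838 0.1253 0.005 ]
s_lipL [0.6683 0.2296 0.055 ]
s_lipR [0.6641 0.1429 0.055 ]
s_frR [0.5156 0.1492 0.05  ]
s_frL [0.5208 0.2341 0.05  ]
s_padL [0.4911 0.2129 0.042 ]
s_padR [0.4896 0.171  0.042 ]
pad1 [ 0.6523 -0.2252  0.041 ]
pad2 [ 0.642  -0.3218  0.041 ]
pad3 [ 0.4925 -0.2073  0.041 ]
pad4 [ 0.4829 -0.3025  0.041 ]
(np.float64(-1.5001943371038404), np.float64(0.14799096986371568)) (np.float64(-1.6437465827208688), np.float64(0.15127754908778224)) (np.float64(88.9980121402884), np.float64(0.09117170830763137)) (np.float64(-5.009334703503482), np.float64(0.05415130625473748)) (np.float64(89.22339946164576), np.float64(0.0437299643870656)) (np.float64(87.96638660920024), np.float64(0.1249652902820858)) (np.float64(87.20398002645635), np.float64(0.08679316073165912)) (np.float64(-2.417123614741154), np.float64(0.14857138197243544)) (np.float64(-1.7507022253025804), np.float64(0.1475759683618577))
pad [ 0.56742389 -0.26420185  0.041     ] (np.float64(-6.386260807157624), np.float64(0.16070387686707652)) (np.float64(-6.92820610330549), np.float64(0.16035279157068696))
lug mid [0.58606231 0.18778057 0.005     ] rib mid [0.5878366 0.1871612 0.074    ]
```

Candidates: boxes at top-view pixel (275,190) (with panel, 0.62 m from base) and (196,275) (open, 0.53 m). Panels: fitted (274,190), the smaller; loose (185,157), larger. I choose the box at (275,190) with its fitted panel; the crop shows the orange tab towards −x, paddle at crop (230,492).

```bash
python3 -m crank '[{"delta_rot":[0,0,0.129],"linear":[0,0,0],"gripper":0},{"delta_rot":[0,0,0.129],"linear":[0,0,0],"gripper":0},{"delta_rot":[0,0,0.128],"linear":[0,0,0],"gripper":0},{"delta_rot":[0,0,0],"linear":[-0.0143,0.056,0],"gripper":0},{"delta_rot":[0,0,0],"linear":[-0.0143,0.056,0],"gripper":0},{"delta_rot":[0,0,0],"linear":[-0.0143,0.056,0],"gripper":0},{"delta_rot":[0,0,0],"linear":[-0.0143,0.056,0],"gripper":0},{"delta_rot":[0,0,0],"linear":[-0.0143,0.056,0],"gripper":0},{"delta_rot":[0,0,0],"linear":[-0.0143,0.056,0],"gripper":0},{"delta_rot":[0,0,0],"linear":[-0.0143,0.056,0],"gripper":0}]'
```

```text
time_s: 1.6
tcp_pos: [0.3299, -0.1954, 0.223]
ee_rot: [[-1.0, 0.03, 0.002], [0.03, 1.0, -0.0], [-0.002, -0.0, -1.0]]
wrist_force: [1.9, 0.2, -1.1]
gripper_width: 0.019
```

```bash
python3 -m crank '[{"delta_rot":[0,0,0],"linear":[-0.0143,0.055,0],"gripper":0},{"delta_rot":[0,0,0],"linear":[-0.0143,0.055,0],"gripper":0},{"delta_rot":[0,0,0],"linear":[-0.0143,0.055,0],"gripper":0},{"delta_rot":[0,0,0],"linear":[-0.0143,0.055,0],"gripper":0},{"delta_rot":[0,0,0],"linear":[-0.0143,0.055,0],"gripper":0},{"delta_rot":[0,0,0],"linear":[-0.0143,0.055,0],"gripper":0},{"delta_rot":[0,0,0],"linear":[-0.0143,0.055,0],"gripper":0},{"delta_rot":[0,0,0],"linear":[0,0,0],"gripper":0}]'
python3 - <<'E'
from station import r,capture
from h import *
s=r.sense();print(s['tcp_pos'],s['wrist_force'],s['gripper_width'])
c=capture("wrist");cv2.imwrite("pics/w1.png",c["img"])
c=capture("top");crop(c,225,140,100,110,5,"pics/t5.png")
E
```

```text
time_s: 2.6
tcp_pos: [0.4422, 0.1879, 0.2222]
ee_rot: [[-1.0, 0.026, 0.0], [0.026, 1.0, -0.0], [-0.0, -0.0, -1.0]]
wrist_force: [-0.0, -0.6, 0.5]
gripper_width: 0.006
[0.44217103 0.18791257 0.22216793] [-0.02972108 -0.58972963  0.54655494] 0.0059151530158490446
```

View pics/w1.png

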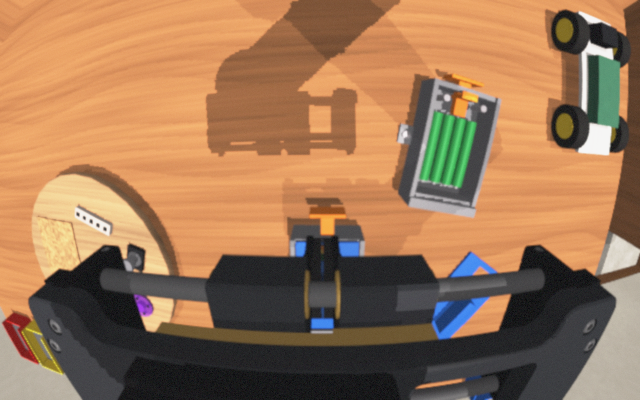

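Run:
```python
from station import r,capture
from h import *
c=capture("wrist");crop(c,280,190,100,80,8,"pics/w2.png")
for u,v in[(309,208),(345,206)]:print(at(c,u,v,.042,True))
```

```text
[0.4765892  0.16880248 0.042     ]
[0.47536272 0.21110452 0.042     ]
```

View pics/w2.png

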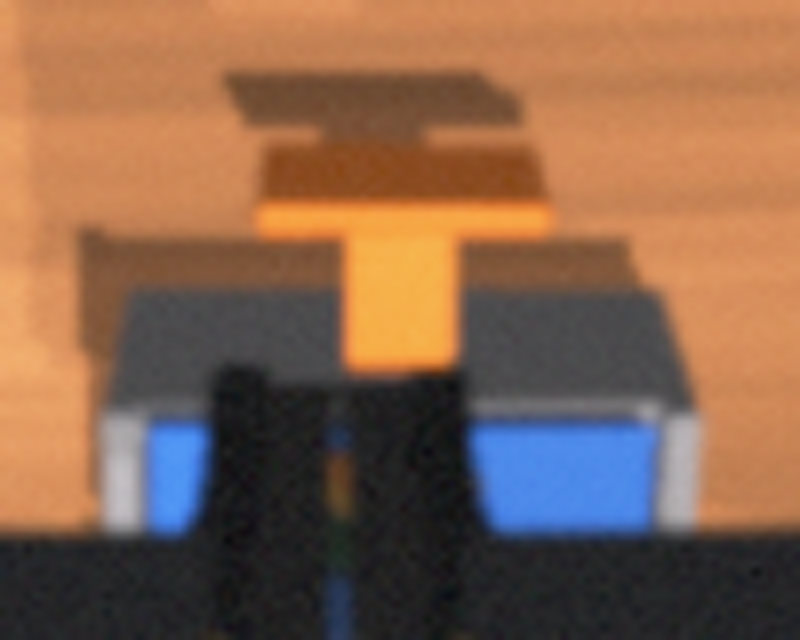

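```bash
python3 - <<'E'
from station import r,capture
from h import *
c=capture("wrist")
for u,v in[(312,215.4),(349,215.4),(312,220)]:print(at(c,u,v,.042,True))
E
python3 -m crank '[{"delta_rot":[0,0,0],"linear":[0,0.003,0.051],"gripper":0},{"delta_rot":[0,0,0],"linear":[0,0,0.051],"gripper":0},{"delta_rot":[0,0,0],"linear":[0,0,0.051],"gripper":0},{"delta_rot":[0,0,0],"linear":[0,0,0.041],"gripper":0},{"delta_rot":[0,0,0],"linear":[0,0,0.008],"gripper":0},{"delta_rot":[0,0,0],"linear":[0,0,0],"gripper":0}]'
```

```text
[0.48598761 0.17123641 0.042     ]
[0.48737191 0.21511326 0.042     ]
[0.49184597 0.17099096 0.042     ]
time_s: 3.55
tcp_pos: [0.442, 0.1875, 0.0214]
ee_rot: [[-1.0, 0.031, 0.001], [0.031, 1.0, 0.0], [-0.001, 0.0, -1.0]]
wrist_force: [0.3, -0.3, 1.1]
gripper_width: 0.003
```

```bash
python3 -m crank '[{"delta_rot":[0,0,0],"linear":[-0.008,0.002,0],"gripper":0},{"delta_rot":[0,0,0],"linear":[-0.008,0.002,0],"gripper":0},{"delta_rot":[0,0,0],"linear":[-0.006,0,0],"gripper":0},{"delta_rot":[0,0,0],"linear":[0,0,0],"gripper":0}]'
python3 -m crank '[{"delta_rot":[0,0,0],"linear":[-0.002,0,0],"gripper":0},{"delta_rot":[0,0,0],"linear":[-0.002,0,0],"gripper":0},{"delta_rot":[0,0,0],"linear":[0,0,0],"gripper":0}]'
```

```text
time_s: 4.05
tcp_pos: [0.4642, 0.1913, 0.0208]
ee_rot: [[-1.0, 0.031, 0.001], [0.031, 1.0, 0.001], [-0.001, 0.001, -1.0]]
wrist_force: [0.3, -0.2, 0.2]
gripper_width: 0.004
time_s: 4.42
tcp_pos: [0.4676, 0.191, 0.0205]
ee_rot: [[-1.0, 0.03, -0.0], [0.03, 1.0, -0.0], [0.0, -0.0, -1.0]]
wrist_force: [1.0, 0.1, 0.4]
gripper_width: 0.004
```

Run:
```python
from station import r,capture
from h import *
s=r.sense();print(s['tcp_pos'],s['wrist_force'])
c=capture("scene");crop(c,310,120,110,90,7,"pics/s2.png")
```

```text
[0.46755284 0.19098146 0.02049913] [0.97033089 0.12226057 0.3748006 ]
```

View pics/s2.png

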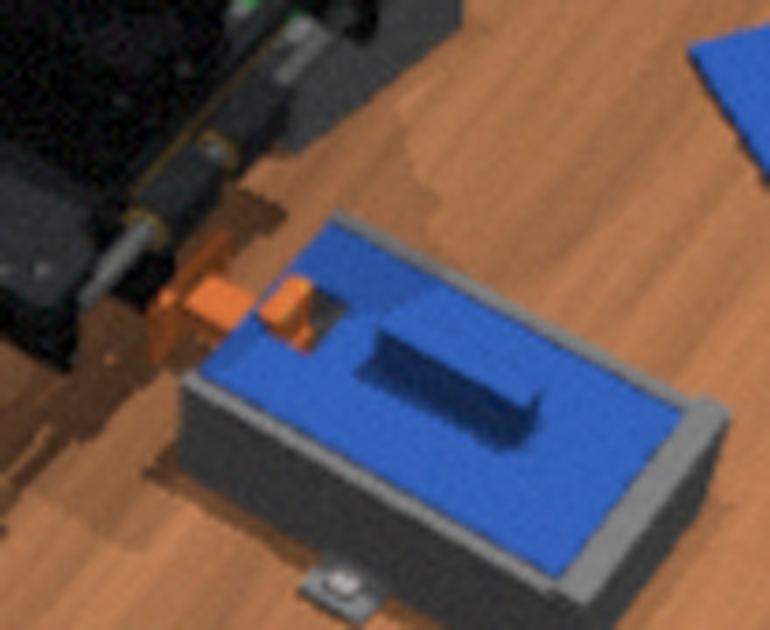

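```bash
python3 -m crank '[{"delta_rot":[0,0,0],"linear":[-0.002,0,0],"gripper":0},{"delta_rot":[0,0,0],"linear":[-0.002,0,0],"gripper":0},{"delta_rot":[0,0,0],"linear":[-0.001,0,0],"gripper":0}]'
python3 -m crank '[{"delta_rot":[0,0,0],"linear":[-0.0015,0,0],"gripper":0},{"delta_rot":[0,0,0],"linear":[-0.0015,0,0],"gripper":0}]'
```

```text
time_s: 4.85
tcp_pos: [0.4727, 0.1909, 0.0206]
ee_rot: [[-1.0, 0.03, 0.0], [0.03, 1.0, 0.0], [-0.0, 0.0, -1.0]]
wrist_force: [0.5, -0.1, 1.3]
gripper_width: 0.007
time_s: 5.1
tcp_pos: [0.4749, 0.1905, 0.0204]
ee_rot: [[-1.0, 0.031, -0.001], [0.031, 1.0, -0.001], [0.001, -0.001, -1.0]]
wrist_force: [-3.9, 1.2, 1.6]
gripper_width: 0.003
```

Contact at about x = 0.474. I'll press on in 1 mm steps.

```bash
python3 -m crank '[{"delta_rot":[0,0,0],"linear":[-0.001,0,0],"gripper":0},{"delta_rot":[0,0,0],"linear":[-0.001,0,0],"gripper":0}]'
python3 -m crank '[{"delta_rot":[0,0,0],"linear":[-0.001,0,0],"gripper":0}]'
python3 - <<'E'
from station import r,capture
from h import *
c=capture("scene");crop(c,310,120,110,90,7,"pics/s3.png")
E
```

```text
time_s: 5.35
tcp_pos: [0.4767, 0.1904, 0.0204]
ee_rot: [[-1.0, 0.03, -0.002], [0.03, 1.0, -0.001], [0.002, -0.001, -1.0]]
wrist_force: [-5.5, 2.4, 2.5]
gripper_width: 0.003
time_s: 5.48
tcp_pos: [0.4776, 0.1903, 0.0204]
ee_rot: [[-1.0, 0.03, -0.002], [0.03, 1.0, -0.001], [0.002, -0.001, -1.0]]
wrist_force: [-5.8, 1.6, 2.5]
gripper_width: 0.006
```

View pics/s3.png

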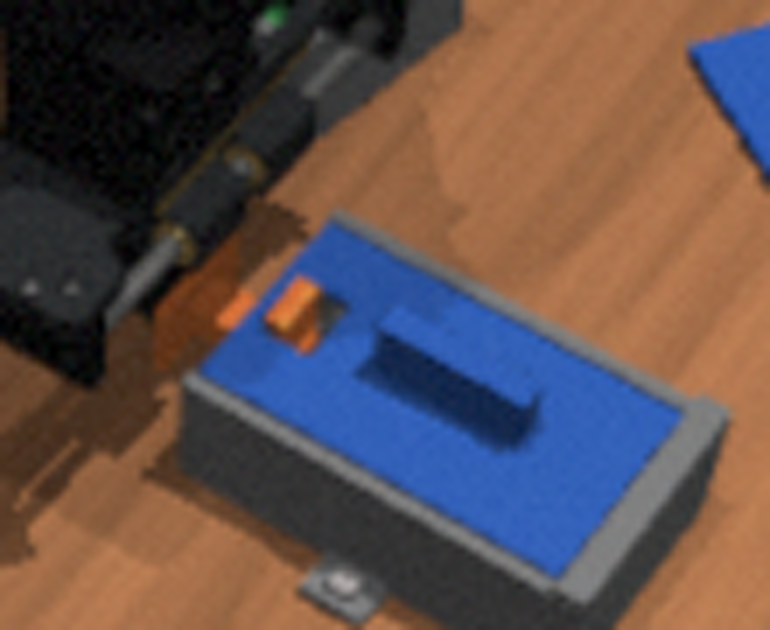

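Still latched (front edge on the wall line at crop (270,295)); force 6 N. I'll continue.

```bash
python3 -m crank '[{"delta_rot":[0,0,0],"linear":[-0.001,0,0],"gripper":0}]'
python3 -m crank '[{"delta_rot":[0,0,0],"linear":[-0.001,0,0],"gripper":0}]'
python3 - <<'E'
from station import r,capture
from h import *
c=capture("scene");crop(c,310,120,110,90,7,"pics/s4.png")
print(r.sense()['wrist_force'])
E
```

```text
time_s: 5.65
tcp_pos: [0.4786, 0.1903, 0.0203]
ee_rot: [[-1.0, 0.03, -0.002], [0.03, 1.0, -0.001], [0.002, -0.001, -1.0]]
wrist_force: [-4.5, 1.9, 1.5]
gripper_width: 0.007
time_s: 5.78
tcp_pos: [0.4795, 0.1902, 0.0203]
ee_rot: [[-1.0, 0.03, -0.002], [0.03, 1.0, -0.001], [0.002, -0.001, -1.0]]
wrist_force: [-5.7, 1.3, 2.2]
gripper_width: 0.003
[-5.46059722  2.75309928  2.42871616]
```

View pics/s4.png

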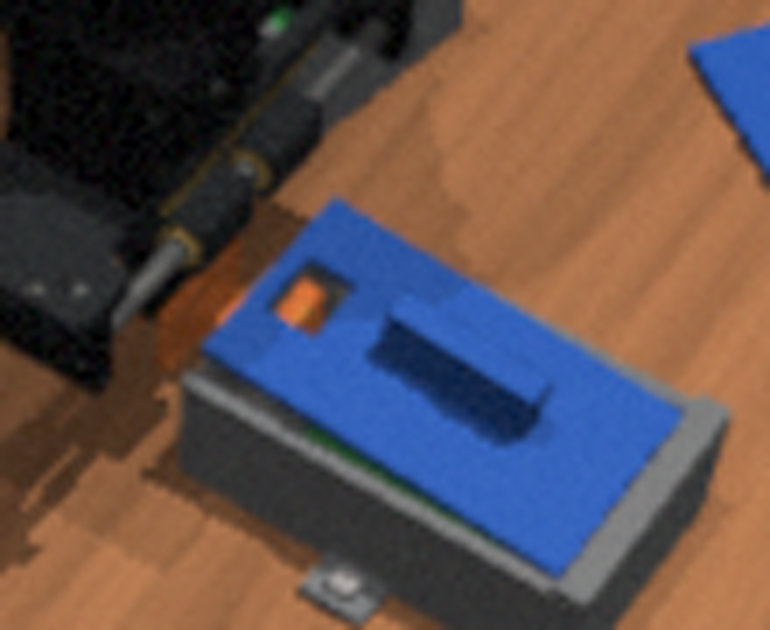

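The panel front has sprung up (front edge now well above the wall, hook seen at crop (303,300)). Back off and rise.

```bash
python3 -m crank '[{"delta_rot":[0,0,0],"linear":[0.004,0,0],"gripper":0},{"delta_rot":[0,0,0],"linear":[0.012,0,0],"gripper":0},{"delta_rot":[0,0,0],"linear":[0.014,0,0],"gripper":0},{"delta_rot":[0,0,0],"linear":[0,0,-0.05],"gripper":50},{"delta_rot":[0,0,0],"linear":[0,0,-0.05],"gripper":50},{"delta_rot":[0,0,0],"linear":[0,0,-0.05],"gripper":50},{"delta_rot":[0,0,0],"linear":[0,0,0],"gripper":50}]'
python3 - <<'E'
from station import r,capture
from h import *
c=capture("scene");crop(c,330,130,90,90,7,"pics/s5.png")
c=capture("top");crop(c,225,140,100,110,5,"pics/t6.png")
E
```

```text
time_s: 6.7
tcp_pos: [0.4524, 0.1933, 0.175]
ee_rot: [[-1.0, 0.029, 0.009], [0.029, 1.0, 0.007], [-0.009, 0.007, -1.0]]
wrist_force: [-0.2, 0.3, 0.5]
gripper_width: 0.375
```

View pics/s5.png

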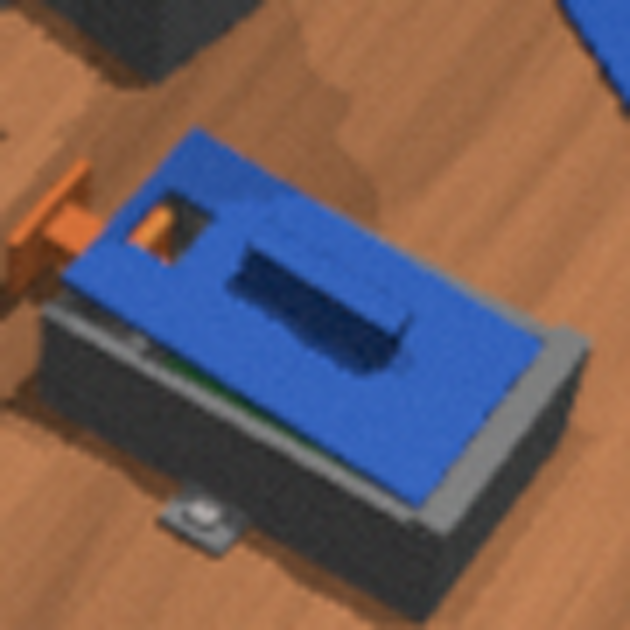

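View pics/t6.png

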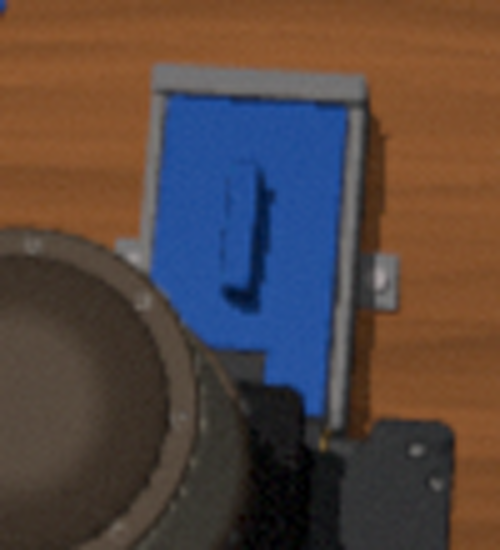

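Run:
```python
from station import r,capture
from h import *
c=capture("top")
def T(x,y,z):return at(c,225+x/5,140+y/5,z)
F=T(237,287,.084);R=T(244,165,.0785);print(F,R,(F+R)/2,np.degrees(np.arctan2((R-F)[1],(R-F)[0])))
print(r.sense()['tcp_pos'])
```

```text
[0.56515533 0.18834865 0.084     ] [0.61741887 0.18820644 0.0785    ] [0.5912871  0.18827755 0.08125   ] -0.1559006413304133
[0.44952298 0.19111344 0.1697465 ]
```

```bash
python3 -m crank '[{"delta_rot":[0,0,0],"linear":[-0.05,0.0005,0],"gripper":50},{"delta_rot":[0,0,0],"linear":[-0.05,0.0005,0],"gripper":50},{"delta_rot":[0,0,0],"linear":[-0.05,0.0005,0],"gripper":50},{"delta_rot":[0,0.1,0],"linear":[0,0,0],"gripper":50},{"delta_rot":[0,0,0],"linear":[0,0,0.03],"gripper":50},{"delta_rot":[0,0,0],"linear":[0,0,0.03],"gripper":50},{"delta_rot":[0,0,0],"linear":[0,0,0],"gripper":50}]'
python3 - <<'E'
from station import r,capture
from h import *
s=r.sense();print(s['tcp_pos'],s['ee_rot'],s['wrist_force'])
c=capture("wrist");crop(c,220,180,200,150,4,"pics/w3.png")
c=capture("scene");crop(c,330,100,110,90,7,"pics/s6.png")
E
```

```text
time_s: 7.72
tcp_pos: [0.5918, 0.1874, 0.1063]
ee_rot: [[-0.994, 0.031, -0.109], [0.031, 1.0, -0.001], [0.108, -0.005, -0.994]]
wrist_force: [-0.5, -0.4, 0.2]
gripper_width: 0.502
[0.59178668 0.18736812 0.10627182] [[-0.99362411  0.03060763 -0.10850945]
 [ 0.03094783  0.99951995 -0.00145218]
 [ 0.10841291 -0.00480106 -0.99409436]] [-0.49506898 -0.3707474   0.22912921]
```

View pics/w3.png

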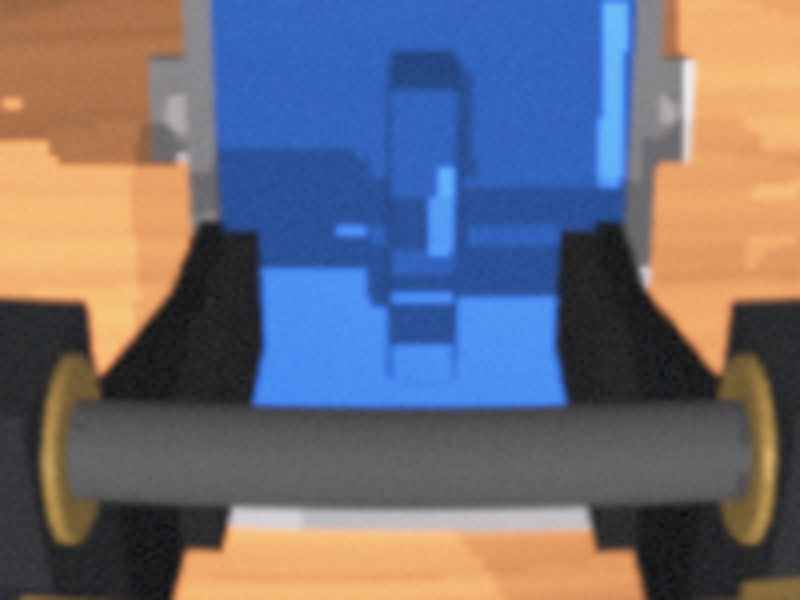

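View pics/s6.png

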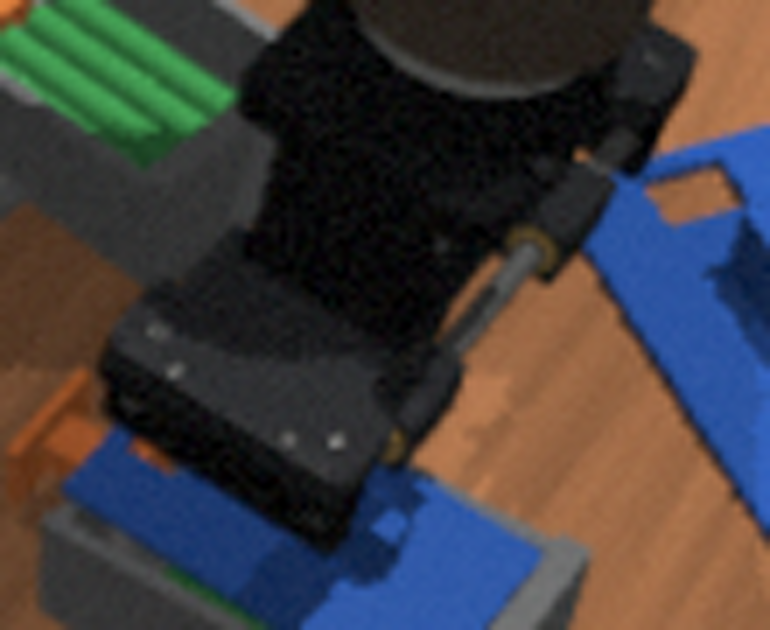

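```bash
python3 -m crank '[{"delta_rot":[0,0,0],"linear":[-0.002,0.0022,0.02],"gripper":50},{"delta_rot":[0,0,0],"linear":[0,0,0.015],"gripper":50},{"delta_rot":[0,0,0],"linear":[0,0,0.008],"gripper":50},{"delta_rot":[0,0,0],"linear":[0,0,0],"gripper":50}]'
python3 - <<'E'
from station import r,capture
from h import *
s=r.sense();print(s['tcp_pos'],s['wrist_force'])
c=capture("wrist");crop(c,220,180,200,150,4,"pics/w4.png")
E
```

```text
time_s: 8.32
tcp_pos: [0.5921, 0.1908, 0.0676]
ee_rot: [[-0.994, 0.03, -0.1], [0.03, 1.0, 0.003], [0.1, -0.001, -0.995]]
wrist_force: [-0.2, -0.9, 0.7]
gripper_width: 0.502
[0.59208412 0.19076962 0.06763399] [-0.21605806 -0.8836844   0.71230334]
```

View pics/w4.png

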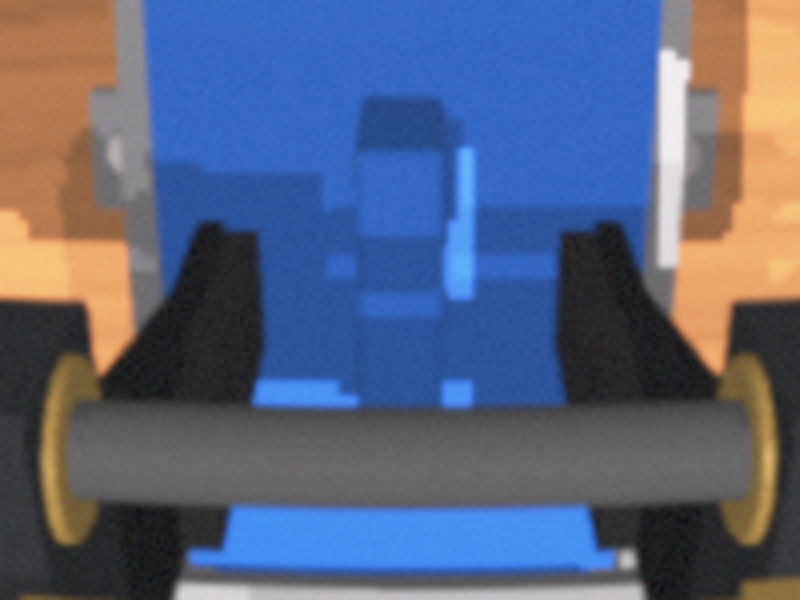

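```bash
python3 -m crank '[{"delta_rot":[0,0,0],"linear":[-0.0005,-0.001,0.003],"gripper":50},{"delta_rot":[0,0,0],"linear":[0,0,0.0015],"gripper":50},{"delta_rot":[0,0,0],"linear":[0,0,0],"gripper":50}]'
python3 - <<'E'
from station import r
for i in range(3):
  s=r.sense();print(s['tcp_pos'],s['wrist_force'])
E
```

```text
time_s: 8.75
tcp_pos: [0.5923, 0.1899, 0.0634]
ee_rot: [[-0.995, 0.03, -0.1], [0.03, 1.0, 0.003], [0.1, -0.0, -0.995]]
wrist_force: [0.4, 1.1, 0.3]
gripper_width: 0.502
[0.59227804 0.18985592 0.06335554] [0.35749875 1.10680771 0.34823977]
[0.59227804 0.18985592 0.06335554] [0.35749875 1.10680771 0.34823977]
[0.59227804 0.18985592 0.06335554] [0.35749875 1.10680771 0.34823977]
```

```bash
python3 -m crank '[{"delta_rot":[0,0,0],"linear":[0.002,0,0.002],"gripper":50},{"delta_rot":[0,0,0],"linear":[0,0,0.001],"gripper":50},{"delta_rot":[0,0,0],"linear":[0,0,0],"gripper":30}]'
python3 -m crank '[{"delta_rot":[0,0,0],"linear":[0,0,0],"gripper":0},{"delta_rot":[0,0,0],"linear":[0,0,0],"gripper":0},{"delta_rot":[0,0,0],"linear":[0,0,0],"gripper":0},{"delta_rot":[0,0,0],"linear":[0,0,0],"gripper":0}]'
python3 - <<'E'
from station import r,capture
from h import *
c=capture("scene");crop(c,330,100,110,90,7,"pics/s7.png")
c=capture("wrist");crop(c,220,180,200,150,4,"pics/w5.png")
E
```

```text
time_s: 9.12
tcp_pos: [0.5899, 0.19, 0.0605]
ee_rot: [[-0.995, 0.03, -0.1], [0.03, 1.0, 0.003], [0.1, -0.0, -0.995]]
wrist_force: [0.0, -0.3, 0.5]
gripper_width: 0.446
time_s: 9.62
tcp_pos: [0.59, 0.19, 0.0606]
ee_rot: [[-0.995, 0.03, -0.1], [0.03, 1.0, 0.003], [0.1, 0.0, -0.995]]
wrist_force: [-0.3, 0.1, 0.9]
gripper_width: 0.136
```

View pics/w5.png

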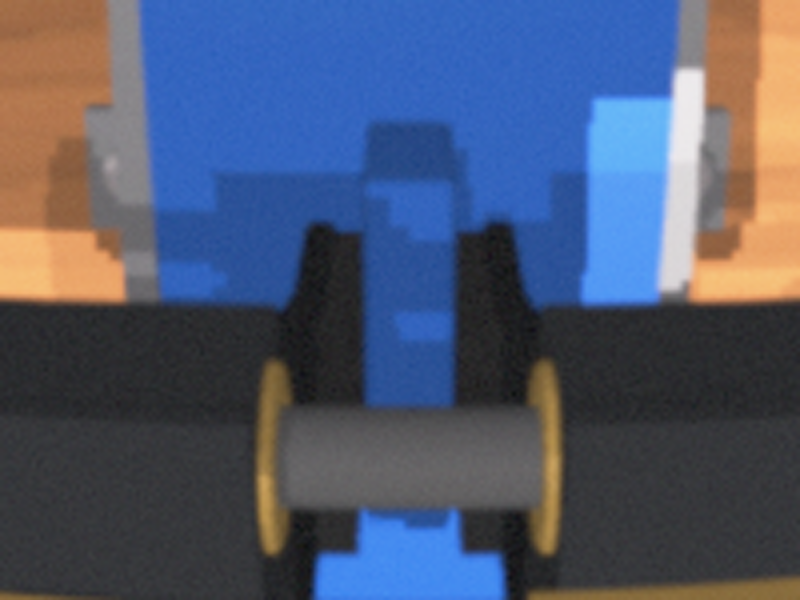

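```bash
python3 -m crank '[{"delta_rot":[0,0,0],"linear":[0.003,0,0],"gripper":0},{"delta_rot":[0,0,0],"linear":[0.003,0,0],"gripper":0},{"delta_rot":[0,0,0],"linear":[0.003,0,0],"gripper":0}]'
python3 -m crank '[{"delta_rot":[0,0,0],"linear":[0.003,0,-0.0005],"gripper":0},{"delta_rot":[0,0,0],"linear":[0.001,0,-0.002],"gripper":0},{"delta_rot":[0,0,0],"linear":[0,0,-0.004],"gripper":0}]'
python3 -m crank '[{"delta_rot":[0,0,0],"linear":[0,0,-0.008],"gripper":0},{"delta_rot":[0,0,0],"linear":[0,0,-0.015],"gripper":0},{"delta_rot":[0,0,0],"linear":[0,0,-0.02],"gripper":0},{"delta_rot":[0,0,0],"linear":[0,0,-0.03],"gripper":0},{"delta_rot":[0,0,0],"linear":[0,0,-0.03],"gripper":0},{"delta_rot":[0,0,0],"linear":[0,0,-0.03],"gripper":0},{"delta_rot":[0,0,0],"linear":[0,0,0],"gripper":0}]'
python3 - <<'E'
from station import r,capture
from h import *
c=capture("scene");cv2.imwrite("pics/s8.png",c["img"])
c=capture("wrist");cv2.imwrite("pics/w6.png",c["img"])
E
```

```text
time_s: 10.1
tcp_pos: [0.5808, 0.1903, 0.0615]
ee_rot: [[-0.995, 0.03, -0.1], [0.03, 1.0, 0.003], [0.1, 0.0, -0.995]]
wrist_force: [-0.4, 0.0, -0.6]
gripper_width: 0.133
time_s: 10.48
tcp_pos: [0.5775, 0.1903, 0.0684]
ee_rot: [[-0.995, 0.03, -0.1], [0.03, 1.0, 0.003], [0.1, -0.0, -0.995]]
wrist_force: [-0.2, 0.1, -0.6]
gripper_width: 0.142
time_s: 11.35
tcp_pos: [0.5928, 0.1905, 0.2047]
ee_rot: [[-0.995, 0.03, -0.093], [0.03, 1.0, 0.006], [0.093, 0.003, -0.996]]
wrist_force: [-0.7, -0.9, -1.3]
gripper_width: 0.134
```

View pics/s8.png

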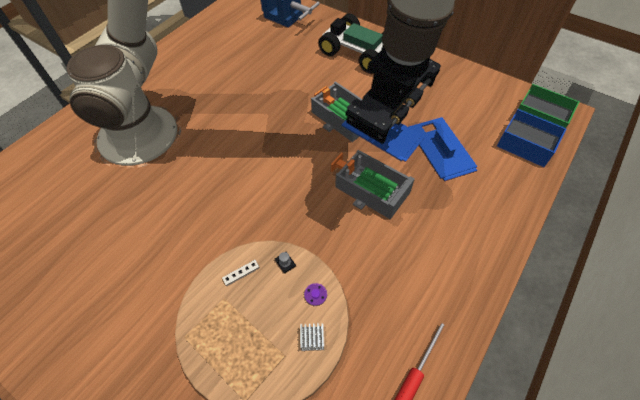

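View pics/w6.png

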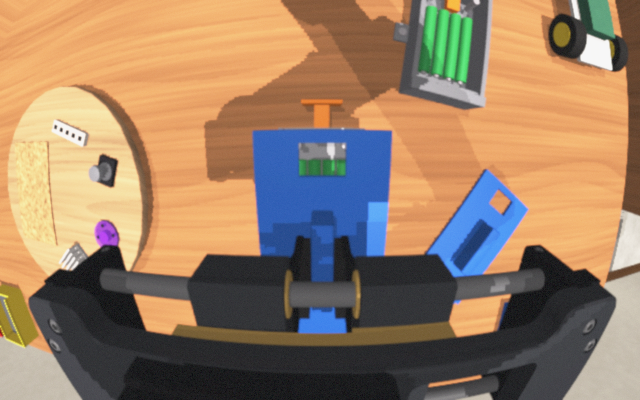

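```bash
python3 -m crank '[{"delta_rot":[0,-0.1,0],"linear":[0,0,0],"gripper":0},{"delta_rot":[0,0,0.0855],"linear":[0,0,0],"gripper":0},{"delta_rot":[0,0,0],"linear":[-0.002,-0.025,0],"gripper":0},{"delta_rot":[0,0,0],"linear":[-0.003,-0.05,0],"gripper":0},{"delta_rot":[0,0,0],"linear":[-0.003,-0.055,0],"gripper":0},{"delta_rot":[0,0,0],"linear":[-0.003,-0.055,0],"gripper":0},{"delta_rot":[0,0,0],"linear":[-0.003,-0.055,0],"gripper":0},{"delta_rot":[0,0,0],"linear":[-0.003,-0.055,0],"gripper":0},{"delta_rot":[0,0,0],"linear":[-0.003,-0.055,0],"gripper":0},{"delta_rot":[0,0,0],"linear":[-0.003,-0.05,0],"gripper":0}]'
python3 -m crank '[{"delta_rot":[0,0,0],"linear":[-0.003,-0.035,0],"gripper":0},{"delta_rot":[0,0,0],"linear":[0,-0.0196,0],"gripper":0},{"delta_rot":[0,0,0],"linear":[0,0,0],"gripper":0},{"delta_rot":[0,0,0],"linear":[0,0,0],"gripper":0}]'
python3 - <<'E'
from station import r,capture
from h import *
s=r.sense();print(s['tcp_pos'],s['ee_rot'],s['wrist_force'])
c=capture("scene");crop(c,140,190,220,200,3,"pics/s9.png")
c=capture("wrist");cv2.imwrite("pics/w7.png",c["img"])
c=capture("top");crop(c,370,120,170,160,4,"pics/t9.png")
E
```

```text
time_s: 12.7
tcp_pos: [0.5661, -0.2127, 0.1997]
ee_rot: [[-0.993, 0.116, -0.002], [0.116, 0.993, 0.0], [0.002, 0.0, -1.0]]
wrist_force: [-0.3, 0.2, -1.2]
gripper_width: 0.137
time_s: 13.2
tcp_pos: [0.5641, -0.2639, 0.2004]
ee_rot: [[-0.993, 0.115, -0.001], [0.115, 0.993, 0.0], [0.001, 0.0, -1.0]]
wrist_force: [0.8, 0.7, -1.3]
gripper_width: 0.134
[ 0.56413048 -0.26389307  0.20040307] [[-9.93399475e-01  1.14704755e-01 -5.48815210e-04]
 [ 1.14704499e-01  9.93399542e-01  4.78377337e-04]
 [ 6.00064933e-04  4.12268222e-04 -9.99999735e-01]] [ 0.77786884  0.69432282 -1.26092099]
```

View pics/s9.png

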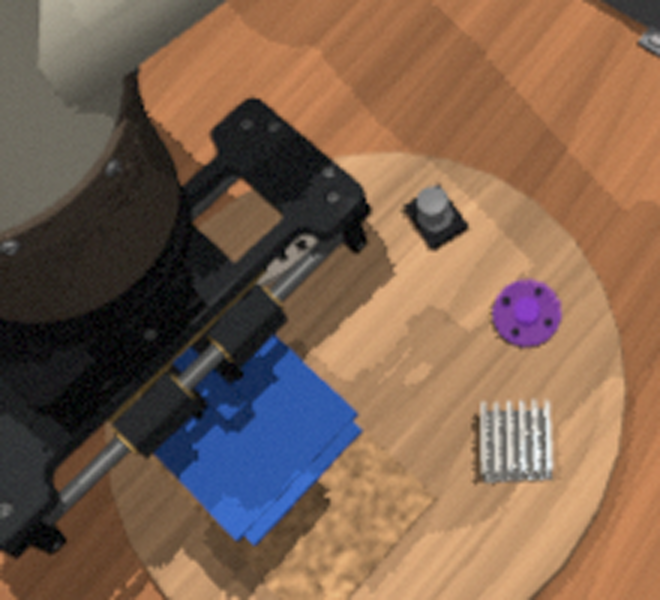

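View pics/w7.png

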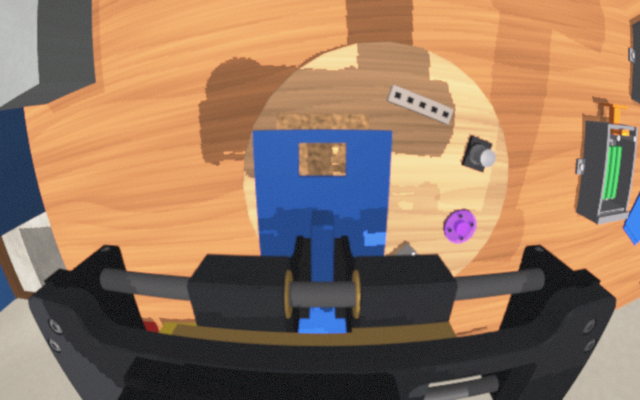

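View pics/t9.png

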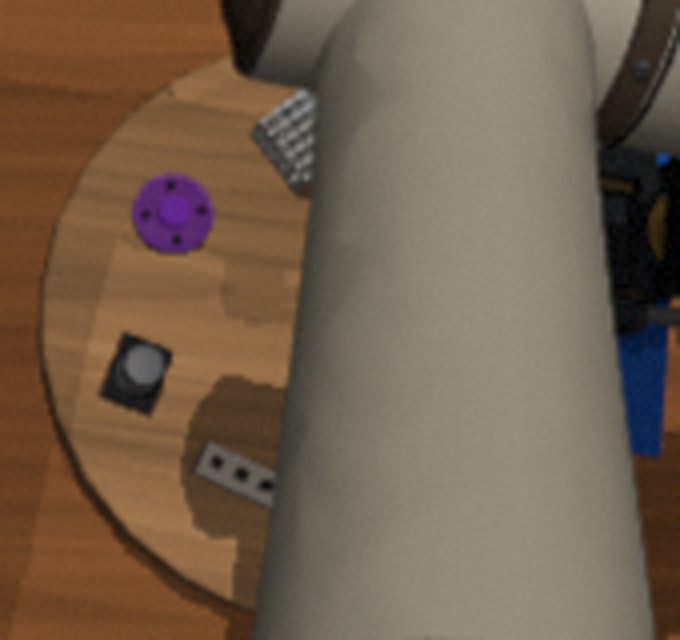

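```bash
python3 -m crank '[{"delta_rot":[0,0,0],"linear":[-0.002,0,0.03],"gripper":0},{"delta_rot":[0,0,0],"linear":[0,0,0.04],"gripper":0},{"delta_rot":[0,0,0],"linear":[0,0,0.04],"gripper":0},{"delta_rot":[0,0,0],"linear":[0,0,0.02],"gripper":0},{"delta_rot":[0,0,0],"linear":[0,0,0.01],"gripper":0},{"delta_rot":[0,0,0],"linear":[0,0,0.003],"gripper":0},{"delta_rot":[0,0,0],"linear":[0,0,0],"gripper":0}]'
python3 - <<'E'
from station import r,capture
from h import *
c=capture("scene");crop(c,140,190,220,200,3,"pics/s10.png")
c=capture("wrist");crop(c,170,80,300,220,2.6,"pics/w8.png")
E
```

```text
time_s: 14.22
tcp_pos: [0.567, -0.2648, 0.0586]
ee_rot: [[-0.993, 0.115, 0.002], [0.115, 0.993, -0.001], [-0.002, -0.0, -1.0]]
wrist_force: [-0.5, -0.1, -1.2]
gripper_width: 0.131
```

View pics/s10.png

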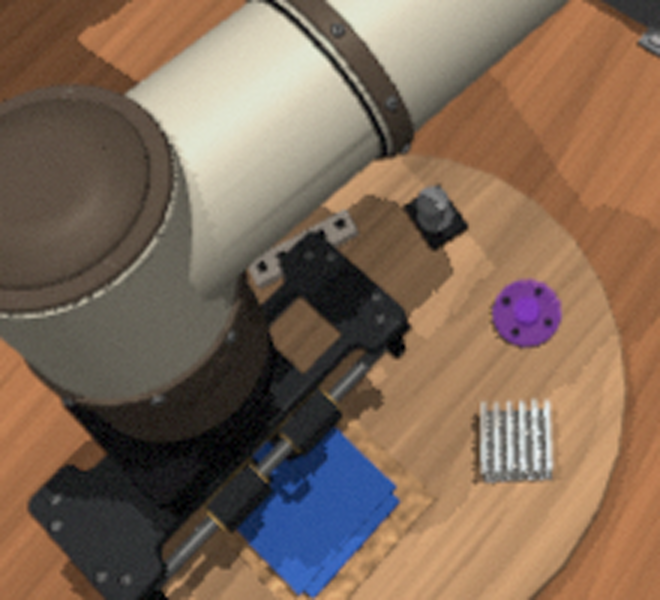

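View pics/w8.png

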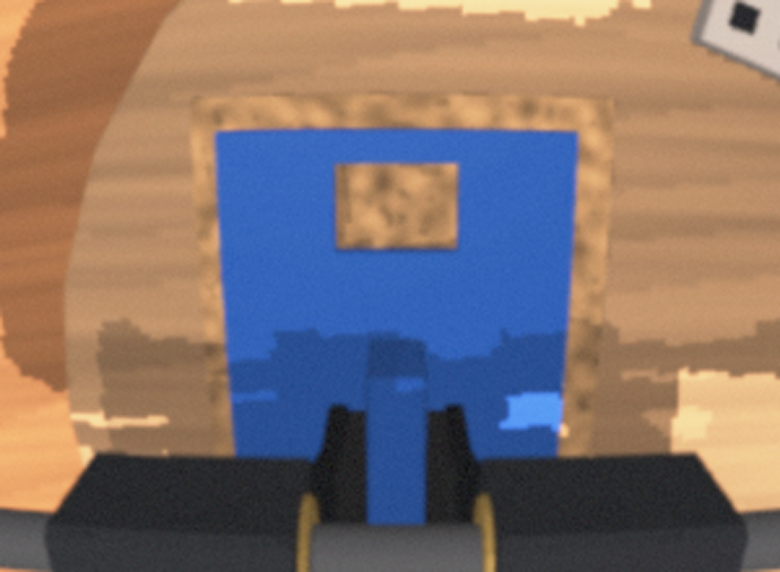

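Well centred and aligned over the pad (pad edge left 195, right 612; panel 217–578 in the crop). Lowering gently with force checks.

```bash
python3 -m crank '[{"delta_rot":[0,0,0],"linear":[0,0.001,0.003],"gripper":0},{"delta_rot":[0,0,0],"linear":[0,0,0.003],"gripper":0},{"delta_rot":[0,0,0],"linear":[0,0,0],"gripper":0}]'
python3 -m crank '[{"delta_rot":[0,0,0],"linear":[0,0,0.0015],"gripper":0},{"delta_rot":[0,0,0],"linear":[0,0,0.0015],"gripper":0}]'
python3 -m crank '[{"delta_rot":[0,0,0],"linear":[0,0,0.001],"gripper":0},{"delta_rot":[0,0,0],"linear":[0,0,0],"gripper":0}]'
```

```text
time_s: 14.7
tcp_pos: [0.5661, -0.2638, 0.0513]
ee_rot: [[-0.993, 0.116, -0.001], [0.116, 0.993, 0.0], [0.001, 0.0, -1.0]]
wrist_force: [0.1, -0.1, -1.1]
gripper_width: 0.133
time_s: 14.95
tcp_pos: [0.5665, -0.2639, 0.0486]
ee_rot: [[-0.993, 0.115, 0.0], [0.115, 0.993, -0.0], [-0.0, -0.0, -1.0]]
wrist_force: [-1.4, 2.0, 9.2]
gripper_width: 0.139
time_s: 15.2
tcp_pos: [0.5668, -0.264, 0.0487]
ee_rot: [[-0.993, 0.115, 0.001], [0.115, 0.993, -0.001], [-0.001, -0.0, -1.0]]
wrist_force: [-1.1, 0.7, 5.0]
gripper_width: 0.137
```

```bash
python3 -m crank '[{"delta_rot":[0,0,0],"linear":[0,0,0],"gripper":20},{"delta_rot":[0,0,0],"linear":[0,0,0],"gripper":30},{"delta_rot":[0,0,0],"linear":[0,0,0],"gripper":40},{"delta_rot":[0,0,0],"linear":[0,0,0],"gripper":40}]'
python3 -m crank '[{"delta_rot":[0,0,0],"linear":[0,0,-0.01],"gripper":40},{"delta_rot":[0,0,0],"linear":[0,0,-0.03],"gripper":40},{"delta_rot":[0,0,0],"linear":[0,0,-0.05],"gripper":40},{"delta_rot":[0,0,0],"linear":[0,0,-0.05],"gripper":40},{"delta_rot":[0,0,0],"linear":[0.05,0,-0.03],"gripper":40},{"delta_rot":[0,0,0],"linear":[0.05,0,0],"gripper":40},{"delta_rot":[0,0,0],"linear":[0.02,0,0],"gripper":40},{"delta_rot":[0,0,0],"linear":[0,0,0],"gripper":40}]'
python3 - <<'E'
from station import r,capture
from h import *
c=capture("scene");crop(c,140,190,220,200,3,"pics/s11.png")
c=capture("wrist");cv2.imwrite("pics/w9.png",c["img"])
c=capture("top");crop(c,370,120,170,160,4,"pics/t11.png")
print(r.sense()['wrist_force'])
E
```

```text
time_s: 15.7
tcp_pos: [0.5663, -0.2638, 0.0474]
ee_rot: [[-0.993, 0.116, -0.0], [0.116, 0.993, 0.0], [0.0, 0.0, -1.0]]
wrist_force: [0.2, 0.4, 0.7]
gripper_width: 0.378
time_s: 16.7
tcp_pos: [0.4462, -0.25, 0.2191]
ee_rot: [[-0.993, 0.116, 0.002], [0.116, 0.993, -0.001], [-0.002, -0.0, -1.0]]
wrist_force: [0.8, -0.9, -0.3]
gripper_width: 0.4
[ 0.70881646 -0.08589876 -0.74449473]
```

View pics/s11.png

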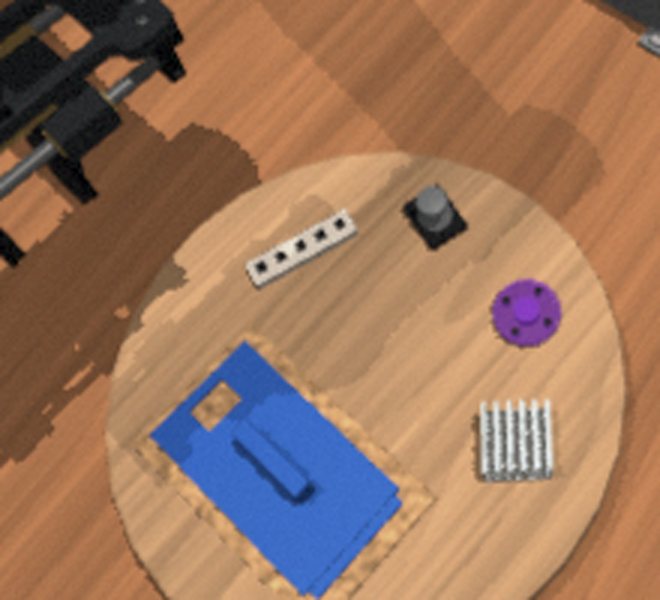

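View pics/t11.png

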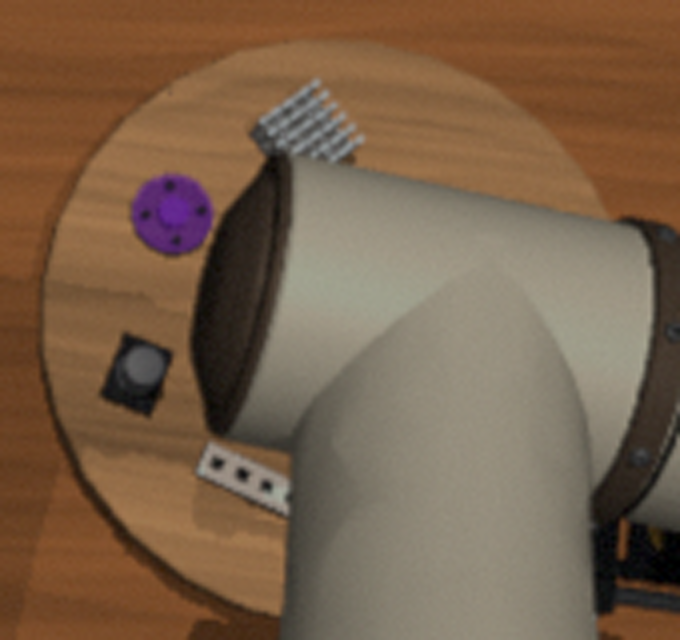

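```bash
python3 - <<'E'
from station import r,capture
from h import *
c=capture("scene")
S=lambda x,y,z:at(c,140+x/3,190+y/3,z)
print("rib top mid",S(272,460,.069),"panel corners mid",np.mean([S(243,342,.045),S(150,436,.045),S(400,490,.045),S(310,597,.045)],0))
s=r.sense();print(s['joint_velocities'])
E
python3 - <<'E'
from station import workorder
print(workorder.finish_job())
E
```

```text
rib top mid [ 0.57172628 -0.26407139  0.069     ] panel corners mid [ 0.56577515 -0.2628945   0.045     ]
[ 0.00890692  0.53197869 -0.18533271 -0.02282832 -0.05647779 -0.09047435]
the job is handed in; nothing more can be done
None
```

The panel is off the box and lying flat and right way up in the middle of the cork pad. It is released and the job is handed in, at about 17 s of the 54 s allowed.

- **Tab:** I chose the box farther from the base, the one with the smaller panel fitted. I pressed the tab in 1 mm steps until the front sprang up. The highest wrist reading I saw was about 6 N along the push, against the 20 N limit.
- **Lifting:** I gripped the rib with the tool tilted to match the panel. I drew it about 10 mm forward and lifted it clear; the wrist readings stayed low during the draw.
- **Placing:** I lowered the panel until it touched the pad. The reading peaked at about 9 N, then settled to 5 N. I then opened the fingers and backed the arm away.
- **Last checks:** In the scene camera the rib's centre is about 4 mm from the pad's centre, and the panel's outline about 2 mm. The panel lies square on the pad, and the bystander parts look unmoved in the last pictures.
- **Not confirmed:** The arm blocked the top camera's view of the panel at the end, so the final position rests on the scene camera alone. The two cameras disagreed by about 3 mm at the start.

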